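Close up the tablet counter: gauge in the gate, turn the fastener, hold the cover down

TASK

Take the yellow-handled gap gauge out of its grey stand, push its blade fully home into the slot of the tablet counter's blue gate block and let go of it there. Then, with the grey cover still standing up on its springs, turn the orange quarter-turn fastener clockwise until the black slot line on it points at the two white marks on the cover; only after that press the cover down fully against its frame with the gripper, and finish while still holding it pressed down. Leave the bottles, carton and tray where they are.

Things in the scene. Friction and masses are not known exactly. Their poses are not given: they have to be found in the camera images.
- counter: bench tablet counter, fixed: white housing 220 x 320 x 85 mm (x, y, z); origin under its centre, x points away from the robot at yaw 0. On top: at y = +70 mm the sprung grey cover over a black frame 8 mm high; at y = -105 mm a blue gate block 70 x 56 mm, 30 mm high (top 115 mm above the table) with the gauge slot in it.
- gate_slot (a point): centre of the gauge slot's mouth in the top face of the blue gate block; axes as the counter's. The slot is 34 mm long along the counter's x and 8 mm wide along its y, straight down, 30 mm deep, 2 mm chamfer at the mouth.
- stand: fixed grey gauge stand on a dark base plate 100 x 80 mm; block 80 x 60 mm (x, y), top 35 mm above the table, slot like the gate's (34 mm along its x, 8 mm along its y) at its centre; origin under its centre on the table
- gauge: loose gap gauge, about 80 g, upright in the stand at the start. Origin at the centre of the blade's lower edge. Steel blade 28 x 4 mm (x, y), z 0 to 25 mm; shoulder plate 46 x 20 mm, z 25 to 31 mm, rests on the block when the blade is home; yellow handle 34 x 12 mm, z 31 to 69 mm: grip from above across its 12 mm (along y). Half a turn about z makes no difference.
- cover: grey cover plate of the counter, 160 x 150 x 6 mm (x, y, z), origin at the centre of its underside, axes as the counter's. It slides only up and down, on springs: at rest its underside is 103 mm above the table, 10 mm clear of the frame; pressed home it is at 93 mm. About 4 N starts it moving, about 10 N holds it home; it springs up again when let go.
- press_spot (a point): centre of a green disc, 32 mm diameter, on the cover's top face, a clear place to press; moves with the cover
- fastener_top (a point): centre of the top of the orange fastener bar, on its vertical axis, 35 mm beyond the cover's centre along x; x axis along the bar. The bar is 42 x 12 x 22 mm tall with a black slot line along its top, on a steel disc 38 mm across and 5 mm high on the cover: this point is 27 mm above the cover's top face (136 mm above the table with the cover up).
- fastener (a joint): turn of the fastener in the cover, rad, growing clockwise from above, 0 to 2.1. At 0 the bar lies along the counter's x; at 1.571 it lies along the counter's y and its slot line points at the two white marks on the cover. There is no stop or click there. Friction (about 0.12 N m) keeps it where it is left.
- bottle_a: amber glass medicine bottle, white cap, blue label, 52 mm diameter, 115 mm tall, usually beyond the counter; bystander, origin at centre of its underside
- bottle_b: as bottle_a, another bystander bottle with a blue label
- bottle_c: as bottle_a, with an orange label; bystander
- dropper: white plastic dropper bottle, 26 mm diameter, 74 mm tall; bystander, origin under its centre
- carton: yellow medicine carton lying flat, 50 x 120 x 35 mm (x, y, z); bystander, origin under its centre
- tray: open steel counting tray, 100 x 90 x 25 mm; bystander, origin under its centre

How it is judged (in metres and radians):
On the way, in this order (a step that is already met when the one before it is completed fails the run):
1. the gauge blade stands fully home in the gate slot, let go, with the fastener not yet turned to its marks (z of gauge in the frame of gate_slot below -0.021 m and horizontal distance between gauge and gate_slot below 0.008 m and angle between gauge's own z axis and vertical below 0.15 rad and contact force between the fingers and gauge below 0.3 N and not (value of joint fastener between 1.43 and 1.71 rad)), for 0.2 s.
2. the fastener's slot line is turned to the marks while the cover is still up and the gauge is in (z of gauge in the frame of gate_slot below -0.021 m and horizontal distance between gauge and gate_slot below 0.008 m and angle between gauge's own z axis and vertical below 0.15 rad and value of joint fastener between 1.43 and 1.71 rad and z of cover in the frame of counter above 0.099 m), for 0.2 s.
3. the cover is pressed home against its frame with the fastener aligned (z of gauge in the frame of gate_slot below -0.021 m and horizontal distance between gauge and gate_slot below 0.008 m and angle between gauge's own z axis and vertical below 0.15 rad and value of joint fastener between 1.43 and 1.71 rad and z of cover in the frame of counter below 0.0955 m and contact force between the fingers and cover above 3 N), for 0.2 s.
At the end, for the whole second after the job is handed in: Gauge untouched and standing in the gate slot, blade at least 21 of its 25 mm deep; fastener within 0.14 rad of the marks; cover within 2.5 mm of the frame and at rest, held there by the gripper's fingers (over 3 N, pressing on the cover or its fastener). The program ends while still pressing (all of step 3 and contact force between the fingers and gauge below 0.3 N and linear speed of cover below 0.02 m/s); the arm keeps its last pose, push and grip.
It fails at once if a bottle, the carton or the tray is pushed more than 40 mm (distance of any of bottle_a, bottle_b, bottle_c, dropper, carton, tray from where it was at the start of the episode above 0.04 m).
It fails at once if a bottle, the carton or the tray is tipped over (angle between any of bottle_a, bottle_b, bottle_c, dropper, carton, tray's own z axis and vertical above 0.5 rad).
It also fails if it takes over 64 s, if anything falls off the work surface, if the arm or the gripper's body presses on something with over 40 N, if the wrist force passes 120 N, or if a joint passes its speed limit or range.

ROBOT

A 7-joint arm with a two-finger parallel gripper is mounted at the origin on the work surface. World frame = base frame: x ahead of the robot, y to its left, z up, the work surface at z = 0. Lengths are in mm, angles in rad, forces in N, time in s.
With the tool pointing down it reaches from about 400 to 850 mm from the base axis. Payload 6.9 kg.
Tool frame: the origin (TCP) lies midway between the tips of the shut fingers; the grasp point (between the pads) lies 19 mm behind it; z points along the fingers, y is the line along which they close (so a half turn about z gives the same grasp; the last joint's range is limited). The gripper opens to 85 mm and grips with 20 to 120 N. Pads are 22 mm wide; open, the fingers measure 114 mm over their backs; the gripper's body (76 mm by 85 mm) begins 54 mm behind the grasp point. The pads swing forward as they close: fully open they stand 13 mm farther back than shut.
Start: joints at [0.105, 0.507, -0.238, 1.5, 0.126, 1.149, -0.155], TCP at [624.989, -0.025, 231.275] pointing down, gripper open.
Joint ranges: [-3.08, 3.08], [-0.24, 2.05], [-1.43, 1.35], [0, 2.5], [-1.52, 4.66], [0.17, 1.96], [-2.89, 2.89]. Speed limits (rad/s): [2.39, 2.39, 3.14, 3.14, 3.14, 3.14, 3.14].

INTERFACE

Orientations are given as [roll, pitch, yaw] about the fixed x, y, z axes, in that order (R = Rz(yaw) Ry(pitch) Rx(roll)).
In Python, from bench import telemetry, vision, job, recognise, silhouettes gives the robot as it stands. The module is installed in compiled form; this text tells all that it offers.
- The arm moves only by the tool step_arm, never from a script. Its argument "increments" is a list of rows, each a list of 4 numbers: the shift along the world's x, y, z each as a share of 30 mm, from -1 to 1, then the turn about the world's z as a share of 0.1 rad, from -1 to 1. In form: [[dx, dy, dz, twist], ...]. A call has 1 to 8 rows; each row shifts and turns the commanded pose from where the row before left it; what a row does not reach is not made up. A row lasts 1/8 s, in which the tool goes at most 62.5 mm and 10.7 degrees, less where a joint would pass 70% of its speed; a pose out of reach is approached as far as the arm can. A call with a number of a shift or a turn outside -1 to 1 is refused whole. A call with a gripper value outside its range is refused whole. "fingers" is the opening, from 0 (shut) to 1 (fully open), set as the call begins (left out, the last holds). The fingers move at their own pace and stop on an object; "grip_force" is the grip in N (left out, the last holds). Time passes only in rows, so rows that do not move let the fingers close. It gives the time, the measured TCP pose, the force, the opening and the grip force at its end, in the units of the state.
- telemetry.get_obs(): the state, without advancing time (a new reading comes with each control period).
- vision.read_camera(name): name is "scene" or "side" or "wrist"; returns a dict with "color" (480x640x3 uint8, red, green, blue), "fx", "fy", "cx", "cy" (pixels), "origin" and "rotation" of the camera in the world; the wrist camera has in their place "mount" (4x4, takes a point from camera to tool coordinates, whose origin is the TCP and whose axes are the flange's). Camera axes: x right, y down, z forward; pixel columns grow to the right and rows downward; lengths in mm; the calibration is good to about 2 mm. A picture is of the moment at which its call begins: read the wrist's pose just before it. There is no depth.
- job.sign_off(): hands the job in; it is judged then, once.
Trained networks look in a picture, given as the dict that the camera call returned (one of the last four; its "shot" number tells which), for a name from the list of things; names that differ only in an ending like _2 or _b are one class to them, and where a whole thing is asked for, a point or a joint stands for the part that bears it (a point fixed in the world has none). Each returns a list of dicts, best first, with "confidence" (0 to 1); they miss things now and then, are a little off and sometimes report something else, mostly with a low value. They report only what shows in the picture. A call takes as long as a camera call.
- recognise(picture, target): "uv" ([column, row] in pixels, amid what is visible of it).
- silhouettes(picture, target): "pixels" (480x640 bool, what is visible of it) and "uv" ([column, row] in pixels, amid what is visible of it).
The state is a dict: "time": time; "joint_pos": joint angles; "joint_vel": joint speeds; "joint_torque": joint torques, N m; "tcp_pos": TCP position; "tool_rot": TCP orientation; "force": force on the tool from outside, world axes, zero at the start; "ft_torque": the same for the moment, N m; "width": finger opening in mm; "grasp_force": force on a finger pad.
Only numpy, scipy, OpenCV 4.12 (cv2) and the standard library are available. Lean on these libraries where they do the work, as an engineer would, in place of code of your own. Each camera call takes 0.05 s, during which the arm holds its last target. There are 200 camera calls.

## Working session

There is one attempt and no reset: what is moved stays moved. The work goes in short steps, Python scripts to look and compute and a tool call to move; the robot and the scene stay as the last step left them, time stands still between calls to the robot, and variables do not carry over. Pictures are saved under pics/ and viewed, at most 10 in all, crops included, and the job is handed in when it is done.

Besides the shell and the picture viewer there is one more tool, called after "Call:" as name(argument=value, ...) on one line, values as JSON. step_arm: Moves the arm, as the interface text tells. Its arguments: {"type":"object","properties":{"increments":{"type":"array","items":{"type":"array","items":{"type":"number","minimum":-1,"maximum":1}}},"fingers":{"type":"number"},"grip_force":{"type":"number"}},"required":["increments"]}

```bash
mkdir -p pics
cat > h.py <<'E'
import numpy as np, cv2
from scipy.spatial.transform import Rotation as R
from bench import telemetry, vision, job, recognise, silhouettes
def cam(name):
    o=telemetry.get_obs(); c=vision.read_camera(name)
    if name=="wrist":
        T=np.eye(4); T[:3,:3]=R.from_euler('xyz',o['tool_rot']).as_matrix(); T[:3,3]=o['tcp_pos']
        M=T@np.array(c['mount']); c['O'],c['Rm']=M[:3,3],M[:3,:3]
    else: c['O'],c['Rm']=np.array(c['origin']),np.array(c['rotation'])
    return c
def ray(c,uv):
    d=c['Rm']@np.array([(uv[0]-c['cx'])/c['fx'],(uv[1]-c['cy'])/c['fy'],1.]); return c['O'],d/np.linalg.norm(d)
def atz(c,uv,z):
    o,d=ray(c,uv); return o+d*(z-o[2])/d[2]
def tri(rs):
    A=sum(np.eye(3)-np.outer(d,d) for o,d in rs); b=sum((np.eye(3)-np.outer(d,d))@o for o,d in rs)
    p=np.linalg.solve(A,b); return p,[round(float(np.linalg.norm(np.cross(p-o,d))),1) for o,d in rs]
def proj(c,p):
    q=c['Rm'].T@(np.array(p)-c['O']); return np.array([c['fx']*q[0]/q[2]+c['cx'],c['fy']*q[1]/q[2]+c['cy']])
def save(c,n,box=None,s=1):
    im=c['color'][:,:,::-1]
    if box: im=im[box[1]:box[3],box[0]:box[2]]
    cv2.imwrite('pics/'+n,cv2.resize(im,None,fx=s,fy=s,interpolation=cv2.INTER_CUBIC))
E
python3 - <<'E'
from h import *
np.set_printoptions(precision=1,suppress=True)
o=telemetry.get_obs(); print({k:o[k] for k in('time','tcp_pos','tool_rot','force','width')})
C={n:cam(n) for n in('scene','side','wrist')}
for n,c in C.items(): print(n,c['O'],c['Rm'].round(2).tolist(),c['fx'])
for t in['gauge','stand','gate_slot','press_spot','fastener_top','cover','counter','bottle_a','bottle_c','dropper','carton','tray']:
    rs=[]
    for n,c in C.items():
        try:r=recognise(c,t)
        except Exception as e: print(t,n,e); continue
        print(t,n,[(np.round(x['uv']).tolist(),round(x['confidence'],2)) for x in r[:3]])
        if r: rs.append(ray(c,r[0]['uv']))
    if len(rs)>1: print('   ',*tri(rs))
a=np.hstack([C['scene']['color'],C['side']['color']])
save(C['scene'],'scene.png'); save(C['side'],'side.png'); save(C['wrist'],'w0.png')
E
```

```text
{'time': 0.0, 'tcp_pos': array([624.5,  -0.1, 230.4]), 'tool_rot': array([-3.1,  0. ,  1.6]), 'force': array([-0.7,  0.2, -1.8]), 'width': 85.28973699694369}
scene [1014.9 -537.7 1122.2] [-2.58, 0.0, 0.66] 458.36675941010066
side [228.6 771.5 600.1] [-2.1, 0.02, -2.7] 475.1785060812687
wrist [624.8  69.3 371.7] [[1.0, 0.0, -0.0], [-0.0, -0.96, -0.27], [-0.0, 0.27, -0.96]] 349.54831255170177
gauge scene [([362.0, 150.0], 0.41)]
gauge side [([311.0, 383.0], 0.63), ([357.0, 255.0], 0.31)]
gauge wrist [([174.0, 129.0], 0.51), ([492.0, 59.0], 0.18)]Traceback (most recent call last):
  File "<stdin>", line 13, in <module>
  File "h.py", line 17, in tri
    p=np.linalg.solve(A,b); return p,[round(float(np.linalg.norm(np.cross(p-o,d))),1) for o,d in rs]
                                                                 ~~~~~~~~^^^^^^^
    raise ValueError("At least one array has zero dimension")
ValueError: At least one array has zero dimension
```

```bash
sed -i "s/np.array(c\['rotation'\])$/R.from_euler('xyz',c['rotation']).as_matrix()/" h.py
python3 - <<'E'
from h import *
np.set_printoptions(precision=1,suppress=True)
C={n:cam(n) for n in('scene','side','wrist')}
for n,c in C.items(): print(n,c['O'],c['Rm'].round(2).tolist(),c['fx'])
save(C['scene'],'scene.png'); save(C['side'],'side.png'); save(C['wrist'],'w0.png')
for t in['gauge','stand','gate_slot','press_spot','fastener_top','cover','counter','bottle_a','bottle_c','dropper','carton','tray']:
    rs=[]
    for n,c in C.items():
        try:r=recognise(c,t)
        except Exception as e: print(t,n,e); continue
        print(t,n,[(np.round(x['uv']).tolist(),round(x['confidence'],2)) for x in r[:3]])
        if r: rs.append(ray(c,r[0]['uv']))
    if len(rs)>1: print('   ',*tri(rs))
E
```

```text
scene [1014.9 -537.7 1122.2] [[0.79, 0.52, -0.33], [0.62, -0.67, 0.42], [-0.0, -0.53, -0.85]] 458.36675941010066
side [228.6 771.5 600.1] [[-0.9, -0.2, 0.38], [-0.43, 0.46, -0.78], [-0.02, -0.87, -0.5]] 475.1785060812687
wrist [625.   69.3 372.3] [[1.0, -0.0, -0.0], [-0.0, -0.96, -0.27], [-0.0, 0.27, -0.96]] 349.54831255170177
gauge scene []
gauge side [([310.0, 381.0], 0.81), ([337.0, 247.0], 0.37), ([356.0, 251.0], 0.36)]
gauge wrist []
stand scene [([361.0, 164.0], 0.88)]
stand side [([314.0, 405.0], 0.95)]
stand wrist []
    [479.5 329.2 -10.1] [5.4, 5.4]
gate_slot scene [([295.0, 234.0], 0.81)]
gate_slot side [([362.0, 268.0], 0.9)]
gate_slot wrist [([208.0, 171.0], 0.62)]
    [510.7   4.7  19.6] [29.0, 15.3, 29.2]
press_spot scene [([314.0, 204.0], 0.88)]
press_spot side [([358.0, 252.0], 0.93)]
press_spot wrist [([175.0, 126.0], 0.77)]
    [512.9  60.9  98.7] [11.2, 8.1, 14.6]
fastener_top scene [([324.0, 202.0], 0.63)]
fastener_top side [([336.0, 243.0], 0.91), ([364.0, 191.0], 0.26)]
fastener_top wrist [([218.0, 134.0], 0.91)]
    [549.8  64.8 119.1] [8.6, 4.2, 5.6]
cover sc
[... 558 characters left out ...]
 [46.7, 78.6, 105.3]
bottle_c scene [([404.0, 241.0], 0.84), ([364.0, 289.0], 0.75), ([179.0, 363.0], 0.64)]
bottle_c side [([227.0, 267.0], 0.88), ([420.0, 172.0], 0.84), ([273.0, 224.0], 0.71)]
bottle_c wrist [([467.0, 277.0], 0.91), ([495.0, 58.0], 0.69)]
    [769.7  56.2  81.5] [46.7, 78.6, 105.3]
dropper scene []
dropper side [([210.0, 372.0], 0.78)]
dropper wrist []
carton scene [([257.0, 356.0], 0.66)]
carton side [([363.0, 193.0], 0.72), ([276.0, 224.0], 0.38), ([363.0, 269.0], 0.18)]
carton wrist []
    [ 661.1 -357.1   20.8] [0.6, 0.6]
tray scene [([217.0, 305.0], 0.92)]
tray side [([432.0, 208.0], 0.72), ([361.0, 265.0], 0.24)]
tray wrist []
    [ 471.5 -324.7   21.8] [13.1, 13.1]
```

View pics/scene.png

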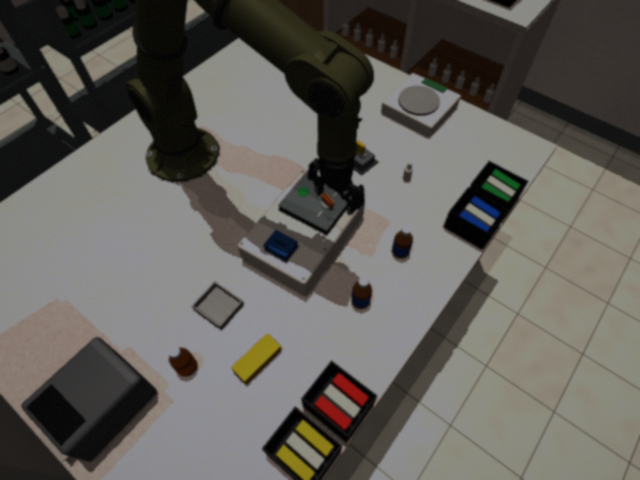

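View pics/w0.png

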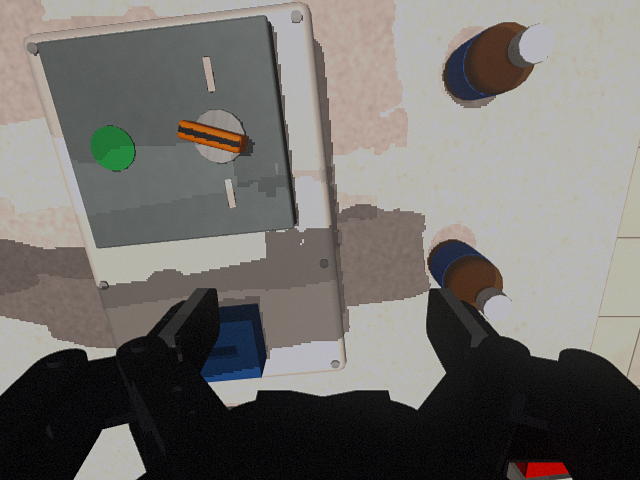

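Call:
step_arm(increments=[[-0.6,1,0,0],[-0.6,1,0,0],[-0.6,1,0,0],[-0.6,1,0,0],[-0.6,1,0,0],[-0.6,1,0,0],[-0.6,1,0,0],[-0.6,1,0,0]])

```text
time: 3.25
tcp_pos: [480.4, 240.9, 231.4]
tool_rot: [3.141, -0.0, 1.571]
force: [0.2, 0.5, -0.6]
width: 85.3
grasp_force: 0.0
```

Run:
```python
from h import *
np.set_printoptions(precision=1,suppress=True)
w=cam('wrist'); o=telemetry.get_obs(); print(o['time'],o['tcp_pos'],o['tool_rot'])
save(w,'w1.png'); np.savez('w1.npz',O=w['O'],Rm=w['Rm'],color=w['color'],k=[w['fx'],w['fy'],w['cx'],w['cy']])
s=cam('side'); print('W',w['cx'],w['cy'],w['fy'])
for t in ['gauge','stand','dropper']:
  for c,z in((w,60 if t!='stand' else 20),(s,60 if t!='stand' else 20)):
    for x in silhouettes(c,t)[:2]:
        m=x['pixels'].astype(np.uint8); r=cv2.minAreaRect(cv2.findNonZero(m))
        print(t,x['uv'],x['confidence'],m.sum(),r, atz(c,x['uv'],z))
```

```text
3.3 [477.2 246.1 231.6] [-3.1 -0.   1.6]
W 322.5885491528969 232.6595343412135 349.54831255170177
gauge [312.0, 106.1] 0.75 1189 ((313.1569519042969, 105.9871826171875), (50.590003967285156, 23.911548614501953), 7.853313446044922) [471.7 333.3  60. ]
gauge [408.1, 396.7] 0.75 252 ((405.5344543457031, 398.58624267578125), (29.543947219848633, 10.635821342468262), 23.198591232299805) [572.   40.1  60. ]
gauge [311.0, 380.2] 0.6 733 ((312.4000244140625, 379.20001220703125), (34.882659912109375, 26.832815170288086), 26.56505012512207) [469.8 340.1  60. ]
gauge [336.1, 243.1] 0.31 337 ((336.5, 243.0), (20.0, 19.0), 90.0) [593.7 -23.7  60. ]
stand [313.0, 116.4] 0.73 7564 ((314.4214172363281, 107.58952331542969), (104.07892608642578, 87.36021423339844), 7.594643592834473) [471.4 327.   20. ]
stand [496.5, 71.7] 0.57 1396 ((496.8190002441406, 68.57759094238281), (29.281339645385742, 60.92619323730469), 66.80140686035156) [642.  366.3  20. ]
stand [313.9, 401.8] 0.64 2687 ((313.349609375, 400.2056579589844), (66.41963958740234, 55.265193939208984), 30.465543746948242) [464.7 343.7  20. ]
dropper [209.5, 373.1] 0.57 568 ((210.96156311035156, 369.8077087402344), (40.79215621948242, 16.86598777770996), 78.69007110595703) [615.1 390.7  60. ]
```

View pics/w1.png

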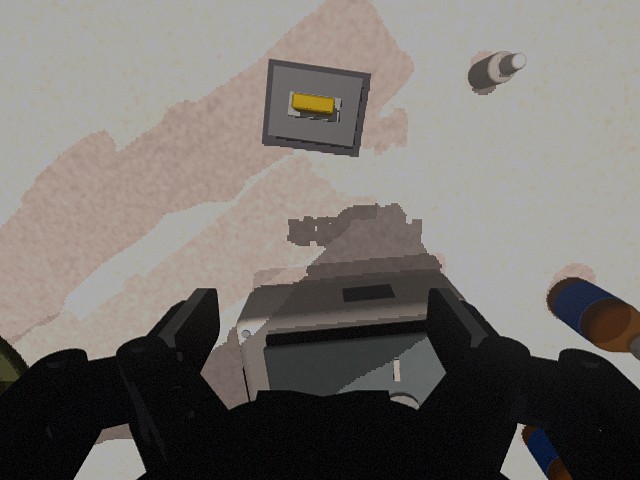

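```bash
cat >> h.py <<'E'
def hue(c,lo,hi,s=120,v=60,box=None):
    h=cv2.cvtColor(c['color'],cv2.COLOR_RGB2HSV); m=cv2.inRange(h,(lo,s,v),(hi,255,255))
    if box:
        k=np.zeros_like(m); k[box[1]:box[3],box[0]:box[2]]=1; m=m*k
    n,l,st,ce=cv2.connectedComponentsWithStats(m)
    if n<2: return None
    i=1+np.argmax(st[1:,4]); return (l==i).astype(np.uint8)
E
python3 - <<'E'
from h import *
np.set_printoptions(precision=1,suppress=True)
w=cam('wrist'); o=telemetry.get_obs(); print(o['time'],o['tcp_pos'],w['O'])
m=hue(w,20,33,150,60,(250,50,380,160)); 
q=cv2.boxPoints(cv2.minAreaRect(cv2.findNonZero(m))); print(m.sum(),q)
print('handle@79',[atz(w,p,79)[:2] for p in q])
# w0
w0=dict(w); 
o0=np.array([625.,69.3,372.0]); w0['O']=o0; w0['Rm']=R.from_euler('xyz',[np.pi,0,np.pi/2]).as_matrix()@np.array(w['mount'])[:3,:3]
w0['color']=cv2.imread('pics/w0.png')[:,:,::-1].copy()
cor=[(38,44),(268,15),(297,228),(97,247)]; P=[atz(w0,p,109)[:2] for p in cor]; print('cover',P,np.mean(P,0))
for a,b in((0,1),(3,2)): d=P[b]-P[a]; print('len',np.linalg.norm(d),'yaw',np.arctan2(d[1],d[0]))
for a,b in((3,0),(2,1)): d=P[b]-P[a]; print('len',np.linalg.norm(d),'yaw',np.arctan2(d[1],d[0])-np.pi/2)
m1,m2=atz(w0,(208,74),109)[:2],atz(w0,(230,193),109)[:2]; d=m1-m2; print('marks',m1,m2,(m1+m2)/2,np.arctan2(d[1],d[0])-np.pi/2)
g=hue(w0,50,75); print('green',atz(w0,np.argwhere(g).mean(0)[::-1],109))
f=hue(w0,5,15,150,60,(150,100,280,180)); r=cv2.minAreaRect(cv2.findNonZero(f)); q=cv2.boxPoints(r); print('fast',q,[atz(w0,p,136)[:2] for p in q],atz(w0,r[0],130))
b=hue(w0,100,125,120,40,(180,290,290,400)); r=cv2.minAreaRect(cv2.findNonZero(b)); print('blue',r, atz(w0,(222,352),115))
E
```

```text
3.7 [481.6 239.  231.2] [481.8 308.2 372.3]
666 [[288.8 105.1]
 [291.1  89.2]
 [332.8  95.1]
 [330.6 111.1]]
handle@79 [array([455.3, 330.5]), array([457.4, 342.2]), array([490. , 337.8]), array([488.3, 326. ])]
cover [array([432. , 128.4]), array([588.8, 145.8]), array([605.1,  -0.8]), array([446.7, -16.3])] [518.1  64.3]
len 157.74722132822836 yaw 0.11021504750767043
len 159.16919628173784 yaw 0.0973924795631661
len 145.48975941712058 yaw 0.10127158378290835
len 147.52488215437805 yaw 0.11094526291790374
marks [545.7 109.7] [554.9  26.6] [550.3  68.1] 0.111175656262827
green [471.3  59.9 109. ]
fast [[175.1 136.9]
 [180.  118.1]
 [248.4 135.9]
 [243.5 154.7]] [array([529. ,  67.8]), array([533.5,  79.4]), array([576.8,  68.4]), array([572.9,  56.4])] [551.1  68.1 130. ]
blue ((232.0, 343.5), (75.0, 64.0), 90.0) [ 540.  -107.6  115. ]
```

Call:
step_arm(increments=[[0,0,0,1],[0,0,0,1],[0,0,0,1],[0,0,0,1],[0,0,0,1],[0,0,0,1],[0,0,0,1],[0,0,0,1]])

```text
time: 4.7
tcp_pos: [481.4, 239.2, 231.2]
tool_rot: [-3.141, 0.0, 2.373]
force: [0.3, -0.2, 0.3]
width: 85.2
grasp_force: 0.0
```

Call:
step_arm(increments=[[0,1,0,1],[0,1,0,1],[0,0.5,0,1],[0,0,0,1],[0,0,0,1],[0,0,0,1],[0,0,0,0.3],[0,0,0,0]])

```text
time: 5.7
tcp_pos: [481.3, 314.6, 231.2]
tool_rot: [-3.142, -0.0, 2.999]
force: [-0.5, 0.3, -0.7]
width: 85.5
grasp_force: 0.0
```

Run:
```python
from h import *
np.set_printoptions(precision=1,suppress=True)
w=cam('wrist'); o=telemetry.get_obs(); print(o['time'],o['tcp_pos'],o['tool_rot'],o['joint_pos'],w['O'])
save(w,'w2.png')
m=hue(w,20,33,150,60); 
q=cv2.boxPoints(cv2.minAreaRect(cv2.findNonZero(m))); print(m.sum(),q)
print('handle@79',[atz(w,p,79)[:2] for p in q])
for x in silhouettes(w,'gauge')[:2]: print(x['uv'],x['confidence'],x['pixels'].sum())
```

```text
5.75 [481.2 314.6 231.2] [-3.1 -0.   3. ] [-0.2  0.5 -0.7  1.6  0.3  1.1  0.5] [413.6 325.2 372.4]
570 [[337. 222.]
 [337. 180.]
 [350. 180.]
 [350. 222.]]
handle@79 [array([487.4, 327. ]), array([451.6, 331.8]), array([453.1, 342.6]), array([489. , 338.2])]
[53.3, 288.1] 0.74 18036
[338.8, 196.9] 0.63 970
```

View pics/w2.png

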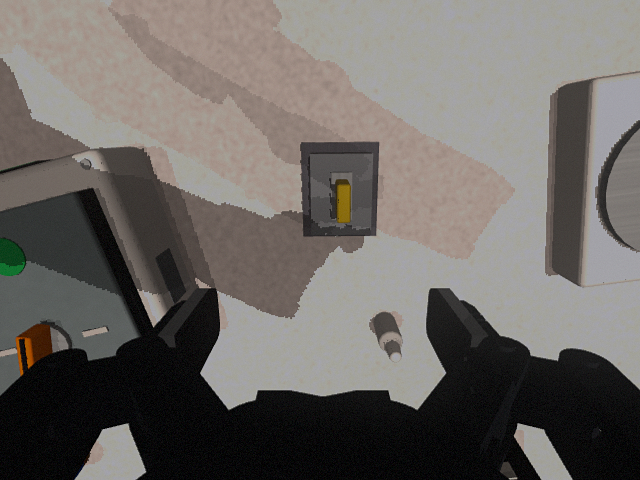

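Run:
```python
from h import *
np.set_printoptions(precision=1,suppress=True)
w=cam('wrist'); b=dict(w); b['O']=np.array([481.8,308.2,372.3]); b['Rm']=R.from_euler('xyz',[np.pi,0,np.pi/2]).as_matrix()@np.array(w['mount'])[:3,:3]
for p,q in [((331.7,103.1),(343.5,222)),((311,100),(343.5,202)),((291.1,89.2),(350,182))]: print(tri([ray(b,p),ray(w,q)]))
print('dropper',atz(w,(386,330),30))
```

```text
(array([489.1, 332.6,  74.6]), [0.3, 0.3])
(array([472.4, 335.2,  70.2]), [0.1, 0.1])
(array([456.2, 343.4,  68.1]), [0.1, 0.1])
dropper [629.1 365.   30. ]
```

Call:
step_arm(increments=[[-0.3,0.66,-1,0.1],[0,0,-1,0],[0,0,-1,0],[0,0,-1,0],[0,0,-1,0],[0,0,-0.6,0],[0,0,-0.5,0],[0,0,0,0]])

```text
time: 6.85
tcp_pos: [471.7, 334.6, 47.7]
tool_rot: [-3.141, -0.001, 3.011]
force: [0.4, -0.5, 1.1]
width: 85.6
grasp_force: 0.0
```

Call:
step_arm(increments=[[0,0,0,0],[0,0,0,0],[0,0,0,0],[0,0,0,0],[0,0,0,0],[0,0,0,0]], fingers=0, grip_force=40)

```text
time: 7.6
tcp_pos: [472.1, 334.8, 48.6]
tool_rot: [3.142, 0.0, 3.011]
force: [0.0, -0.9, 4.1]
width: 11.3
grasp_force: 42.1
```

Call:
step_arm(increments=[[0,0,0.5,0],[0,0,1,0],[0,0,1,0],[0,0,1,0],[0,0,1,0],[0,0,1,0],[0,0,0.6,0],[0,0,0,0]])

```text
time: 8.6
tcp_pos: [472.2, 335.5, 233.1]
tool_rot: [3.139, 0.002, 3.011]
force: [-0.3, -0.1, -0.3]
width: 11.4
grasp_force: 41.4
```

Call:
step_arm(increments=[[0.3,-1,0,0.3],[0.3,-1,0,0.3],[0.3,-1,0,0.3],[0.3,-1,0,0.3],[0.3,-1,0,0.3],[0.3,-1,0,0.3],[0.3,-1,0,0.3],[0.3,-1,0,0.3]])

```text
time: 9.6
tcp_pos: [543.6, 93.6, 230.4]
tool_rot: [-3.142, -0.002, -3.031]
force: [-0.2, 0.7, -1.2]
width: 11.1
grasp_force: 41.4
```

Call:
step_arm(increments=[[0.3,-1,0,0],[0.3,-1,0,0],[0.3,-1,0,0],[0.3,-1,0,0],[0.3,-1,0,0],[0.3,-1,0,0],[0.1,-0.8,0,0],[0,0,0,0]])

```text
time: 10.6
tcp_pos: [600.4, -111.8, 229.8]
tool_rot: [-3.141, -0.002, -3.036]
force: [0.3, 0.6, -0.5]
width: 11.3
grasp_force: 41.4
```

Run:
```python
from h import *
np.set_printoptions(precision=1,suppress=True)
telemetry.get_obs(); cam('side'); w=cam('wrist'); o=telemetry.get_obs(); print(o['time'],o['tcp_pos'],o['tool_rot'],o['joint_pos'],w['O'])
save(w,'w3.png')
m=hue(w,100,125,100,30); q=cv2.boxPoints(cv2.minAreaRect(cv2.findNonZero(m))); print(m.sum(),q,[atz(w,p,115)[:2] for p in q])
for x in recognise(w,'gate_slot')[:3]: print(x,atz(w,x['uv'],115))
```

```text
10.7 [ 600.5 -108.4  230.6] [ 3.1 -0.  -3. ] [ 0.5  0.5 -0.7  1.5  0.4  1.2  1.5] [ 532.6 -116.3  371.5]
7409 [[292. 186.]
 [292.  86.]
 [372.  86.]
 [372. 186.]] [array([ 570.8, -134.6]), array([ 502.8, -140.3]), array([496.9, -86.1]), array([564.5, -76.2])]
{'uv': [454.4, 130.0], 'confidence': 0.97} [519.2 -24.2 115. ]
{'uv': [555.9, 132.2], 'confidence': 0.22} [513.   47.3 115. ]
```

View pics/w3.png

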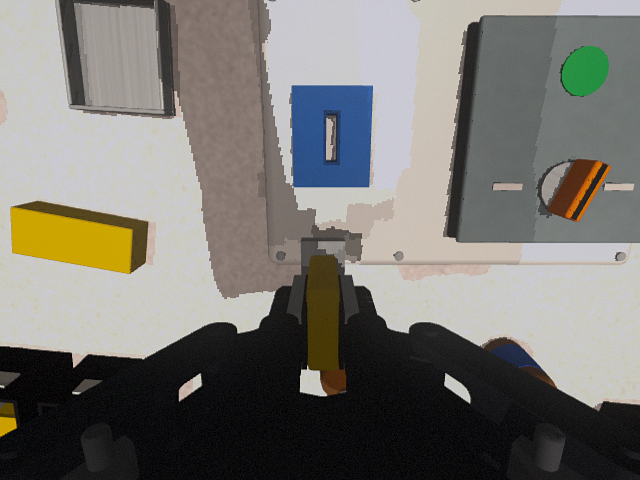

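Run:
```python
from h import *
np.set_printoptions(precision=1,suppress=True)
w=cam('wrist'); o=telemetry.get_obs(); print(o['tcp_pos'],o['tool_rot'])
T=R.from_euler('xyz',o['tool_rot']).as_matrix(); z=o['tcp_pos'][2]
def rel(p): return T.T@(p-o['tcp_pos'])
for uv in[(302,239),(323,239),(345,239)]: print('shoulder end',rel(atz(w,uv,z-7.6)))
for uv in[(308,256),(336,256),(308,370),(340,370)]: print('handle top',rel(atz(w,uv,z+30.4)))
s=atz(w,(331.5,136.5),115); print('slot',s, 'delta',s-o['tcp_pos'])
im=w['color'][230:265,315:330].mean((1,2)); print(im.astype(int))
print(w['color'][243,290:360].mean(1).astype(int))
```

```text
[ 600.7 -107.7  231.1] [ 3.1 -0.  -3. ]
shoulder end [23.8 -8.5  7.6]
shoulder end [23.8  0.8  7.6]
shoulder end [23.8 10.6  7.6]
handle top [ 29.3  -4.2 -30.4]
handle top [ 29.3   5.2 -30.4]
handle top [-15.2  -4.8 -30.4]
handle top [-15.2   7.1 -30.4]
slot [ 533.2 -108.   115. ] delta [ -67.5   -0.4 -116.1]
[ 80  80  81  80  80  81  82  71  59  54  50 116 141 135 129 128 128 129
 114 111 111 112 105  80  78  57  50  50  51  51  51  51  50  50  50]
[131 130 132 129 130 131 132 132 131 133 120  77  76  75  80  78  80  83
  79  80  80  77  79  79  89  84  83 138 137 138 139 144 145 145 145 146
 143 144 143 145 143 142 141 139 142 141 141 142 144 142 143 144 142 144
 147 103  96  99 100 102 102  99 101 100  99  99 102 101 101  98]
```

Call:
step_arm(increments=[[-0.75,-0.04,0,0],[-0.75,0,0,0],[-0.74,0,-0.4,0],[0,0,-0.8,0],[0,0,-0.8,0],[0,0,-0.4,0],[0,0,0,0],[0,0,0,0]])

```text
time: 11.8
tcp_pos: [534.4, -110.0, 160.1]
tool_rot: [-3.141, 0.001, -3.032]
force: [-0.0, -0.8, -0.3]
width: 11.2
grasp_force: 41.4
```

Run:
```python
from h import *
np.set_printoptions(precision=1,suppress=True)
cam('side');w=cam('wrist'); o=telemetry.get_obs(); print(o['tcp_pos'],o['tool_rot'],o['force'])
save(w,'w4.png',(200,120,440,300),3)
```

```text
[ 534.3 -110.3  160.1] [-3.1  0.  -3. ] [ 0.2 -0.4  0. ]
```

View pics/w4.png

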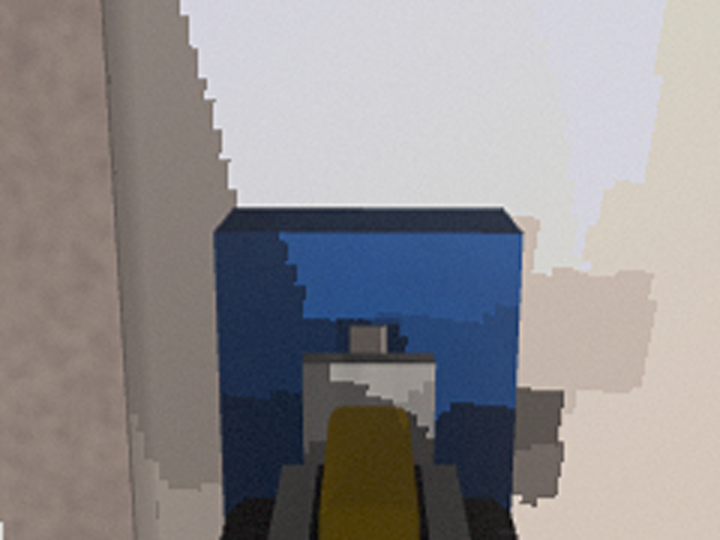

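Call:
step_arm(increments=[[0,0,-0.15,0],[0,0,-0.15,0],[0,0,-0.15,0],[0,0,-0.15,0],[0,0,0,0]])

```text
time: 12.52
tcp_pos: [533.5, -110.4, 140.8]
tool_rot: [3.141, -0.001, -3.032]
force: [0.0, -0.6, -0.1]
width: 11.0
grasp_force: 41.4
```

Call:
step_arm(increments=[[0,0,-0.15,0],[0,0,-0.15,0],[0,0,-0.1,0],[0,0,0,0]])

```text
time: 13.02
tcp_pos: [533.7, -110.4, 129.0]
tool_rot: [3.141, -0.0, -3.032]
force: [0.4, 0.4, 1.0]
width: 11.4
grasp_force: 41.4
```

Call:
step_arm(increments=[[0,0,-0.05,0],[0,0,-0.03,0],[0,0,0,0]])

```text
time: 13.4
tcp_pos: [533.9, -110.4, 128.5]
tool_rot: [-3.14, 0.001, -3.033]
force: [-5.4, -0.8, 14.2]
width: 11.3
grasp_force: 43.8
```

Call:
step_arm(increments=[[0,0,0,0],[0,0,0,0],[0,0,0,0],[0,0,0,0],[0,0,0,0]], fingers=0.6)

```text
time: 14.02
tcp_pos: [533.8, -110.4, 126.8]
tool_rot: [3.141, -0.0, -3.032]
force: [-0.4, -0.3, -0.7]
width: 51.3
grasp_force: 0.0
```

Call:
step_arm(increments=[[0,0,0.5,0],[0,0,1,0],[0,0,1,0],[0.4,0.5,1,0],[0.5,1,0,-0.6],[0.5,1,0,-1],[0.5,1,0,-1],[0.5,1,0,-1]])

```text
time: 15.02
tcp_pos: [606.3, 25.7, 233.1]
tool_rot: [3.141, 0.001, 2.888]
force: [0.6, 0.3, 0.2]
width: 51.1
grasp_force: 0.0
```

Call:
step_arm(increments=[[0.3,1,0,0],[0,0.45,0,0],[0,0,0,0],[0,0,0,0]])

```text
time: 15.52
tcp_pos: [614.6, 66.2, 232.0]
tool_rot: [-3.14, 0.0, 2.889]
force: [-0.5, -1.1, -0.9]
width: 51.4
grasp_force: 0.0
```

Run:
```python
from h import *
np.set_printoptions(precision=1,suppress=True)
s=cam('side');w=cam('wrist'); o=telemetry.get_obs(); print(o['time'],o['tcp_pos'],o['tool_rot'])
save(w,'w5.png'); 
m=hue(w,5,16,150,60); r=cv2.minAreaRect(cv2.findNonZero(m)); q=cv2.boxPoints(r); print(m.sum(),q,[atz(w,p,136)[:2] for p in q])
g=hue(w,50,75); print('green',atz(w,np.argwhere(g).mean(0)[::-1],109))
for x in recognise(w,'fastener_top')[:2]: print(x,atz(w,x['uv'],136))
for x in recognise(w,'press_spot')[:2]: print(x,atz(w,x['uv'],109))
```

```text
15.625 [614.7  66.2 232. ] [-3.1  0.   2.9]
811 [[291. 111.]
 [309. 111.]
 [309. 174.]
 [291. 174.]] [array([529.3,  68. ]), array([532.2,  79.1]), array([571. ,  68.7]), array([567.9,  56.9])]
green [470.5  59.7 109. ]
{'uv': [305.1, 141.5], 'confidence': 0.67} [549.9  71.7 136. ]
{'uv': [281.3, 94.9], 'confidence': 0.64} [515.1  62.4 109. ]
```

View pics/w5.png

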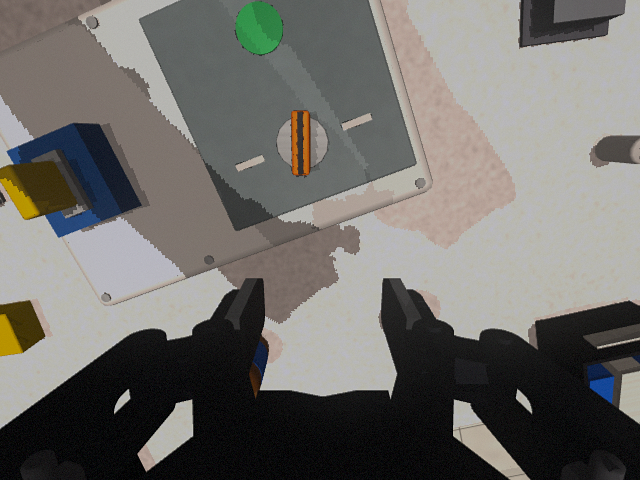

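Call:
step_arm(increments=[[-1,0.07,0,0],[-1,0,-0.3,0],[-0.15,0,-1,0],[0,0,-1,0],[0,0,-0.8,0],[0,0,-0.5,0],[0,0,-0.2,0],[0,0,0,0]])

```text
time: 16.73
tcp_pos: [550.5, 70.2, 118.1]
tool_rot: [3.142, 0.0, 2.891]
force: [0.7, -0.1, 0.5]
width: 51.3
grasp_force: 0.0
```

Call:
step_arm(increments=[[0,0,0,0],[0,0,0,0],[0,0,0,0],[0,0,0,0],[0,0,0,0]], fingers=0, grip_force=40)

```text
time: 17.35
tcp_pos: [550.0, 67.5, 118.2]
tool_rot: [-3.138, 0.0, 2.889]
force: [-1.1, -5.9, 3.1]
width: 11.0
grasp_force: 43.4
```

Call:
step_arm(increments=[[0,-0.07,0,0],[0,0,0,-1],[0,0,0,-1],[0,0,0,-1],[0,0,0,-1],[0,0,0,-1],[0,0,0,-1]])

```text
time: 18.23
tcp_pos: [550.1, 67.5, 118.3]
tool_rot: [-3.141, 0.001, 2.288]
force: [-1.5, -2.6, 3.9]
width: 11.2
grasp_force: 43.4
```

Call:
step_arm(increments=[[0,0,0,-1],[0,0,0,-1],[0,0,0,-1],[0,0,0,-1],[0,0,0,-1],[0,0,0,-1],[0,0,0,-0.13],[0,0,0,0]])

```text
time: 19.23
tcp_pos: [550.2, 67.5, 118.1]
tool_rot: [-3.141, 0.001, 1.679]
force: [-1.3, -4.0, 4.9]
width: 10.9
grasp_force: 43.5
```

Call:
step_arm(increments=[[0,0,0,0],[0,0,0,0],[0,0,0,0],[0,0,0.5,0],[0,0,1,0],[0,-0.5,1,0],[0,-0.8,1,0],[0,-0.8,0.3,0]], fingers=0.5)

```text
time: 20.23
tcp_pos: [551.3, 4.8, 235.1]
tool_rot: [3.137, 0.0, 1.678]
force: [-0.1, 0.0, -0.1]
width: 42.8
grasp_force: 0.0
```

Call:
step_arm(increments=[[0,0,0,0],[0,0,0,0]], fingers=0)

```text
time: 20.48
tcp_pos: [550.1, 6.1, 232.0]
tool_rot: [3.142, -0.001, 1.679]
force: [-0.1, -0.8, -0.0]
width: 6.8
grasp_force: 0.0
```

Run:
```python
from h import *
np.set_printoptions(precision=3,suppress=True)
s=cam('side');w=cam('wrist'); o=telemetry.get_obs(); print(o['time'],o['tcp_pos'],o['tool_rot'])
save(w,'w6.png'); 
m=hue(w,5,16,150,60); r=cv2.minAreaRect(cv2.findNonZero(m)); q=cv2.boxPoints(r); P=[atz(w,p,136)[:2] for p in q]; print(m.sum(),q,P,np.mean(P,0))
for i in range(4):
    d=P[(i+1)%4]-P[i]; print(np.linalg.norm(d),np.arctan2(d[1],d[0])%np.pi)
g=hue(w,50,75); c=atz(w,np.argwhere(g).mean(0)[::-1],109); print('green',c,c-o['tcp_pos'])
```

```text
20.575 [549.971   6.458 231.545] [-3.141 -0.001  1.68 ]
804 [[324. 115.]
 [341. 115.]
 [341. 178.]
 [324. 178.]] [array([542.24 ,  87.478]), array([553.11 ,  88.658]), array([558.027,  48.64 ]), array([546.631,  47.403])] [550.002  68.045]
10.934125703558687 0.1080523503122902
40.31828354778511 1.6930676124569057
11.462879322954183 0.10810215164938786
40.31480331677938 1.6799527418681195
green [470.761  59.854 109.   ] [ -79.21    53.396 -122.545]
```

View pics/w6.png

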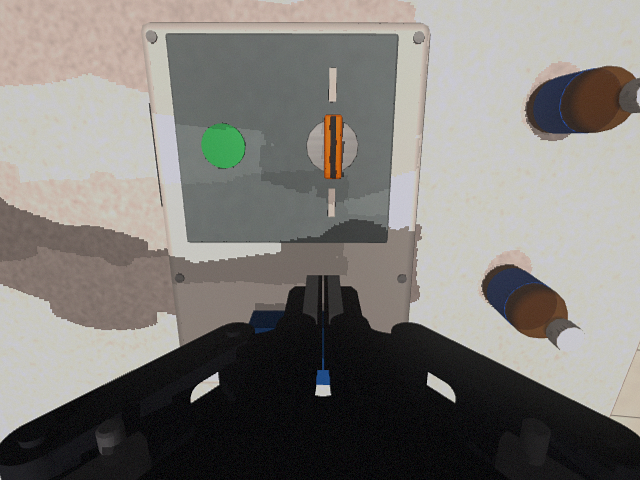

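Call:
step_arm(increments=[[-0.9,0.6,0,0],[-0.9,0.6,-0.2,0],[-0.84,0.58,-1,0],[0,0,-1,0],[0,0,-0.8,0],[0,0,-0.5,0],[0,0,-0.4,0],[0,0,0,0]])

```text
time: 21.58
tcp_pos: [470.5, 58.9, 114.1]
tool_rot: [-3.14, -0.0, 1.679]
force: [0.5, -0.7, 0.7]
width: 0.0
grasp_force: 0.0
```

Call:
step_arm(increments=[[0,0,-0.1,0],[0,0,-0.1,0],[0,0,-0.1,0],[0,0,-0.1,0],[0,0,-0.1,0],[0,0,0,0]])

```text
time: 22.32
tcp_pos: [471.5, 58.6, 100.4]
tool_rot: [3.14, 0.0, 1.678]
force: [-1.3, -0.2, 7.3]
width: 0.1
grasp_force: 4.0
```

Call:
step_arm(increments=[[0,0,-0.05,0],[0,0,-0.05,0],[0,0,-0.03,0],[0,0,0,0],[0,0,0,0]])

```text
time: 22.95
tcp_pos: [471.6, 58.6, 98.8]
tool_rot: [3.139, 0.001, 1.678]
force: [-8.9, -1.6, 36.9]
width: 0.2
grasp_force: 18.2
```

Call:
step_arm(increments=[[0,0,0.03,0],[0,0,0,0],[0,0,0,0],[0,0,0,0]])

```text
time: 23.45
tcp_pos: [471.5, 58.6, 98.9]
tool_rot: [3.139, 0.0, 1.678]
force: [-5.6, -1.0, 25.3]
width: -0.0
grasp_force: 13.0
```

Run:
```python
from h import *
np.set_printoptions(precision=2,suppress=True)
w=cam('wrist'); o=telemetry.get_obs(); print(o['time'],o['tcp_pos'],o['force'])
save(w,'w7.png')
```

```text
23.5 [471.54  58.55  98.9 ] [-6.94 -0.12 26.29]
```

View pics/w7.png

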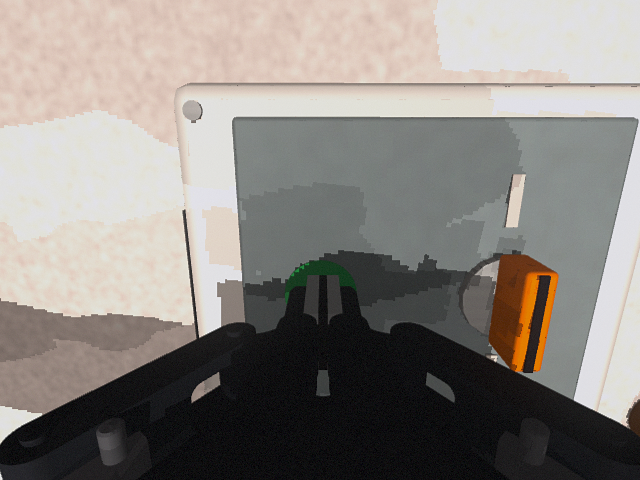

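The closed fingers press on the green disc at about (320, 280). The cover is flush with its frame, with the TCP at 98.9 mm and a push of 26 N. The fastener bar at about (525, 310) still lies along the marks.

```bash
python3 -c "
from bench import job
print(job.sign_off())"
```

```text
the job is handed in; nothing more can be done
None
```

The job is handed in, with no verdict shown: the gauge is home in the gate slot and released, the fastener is on its marks, and the gripper is holding the cover down at about 26 N.

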